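Lock the seedling tray's hinge pin with its spring cotter

TASK

The seedling tray's hinge pin needs its lock: take the brass spring cotter out of the orange block, feel its straight leg into the cross hole of the steel pin from above, and push it down until the bow snaps over and hugs the pin, then let go and leave it there upright. Be gentle, a push of 15 N is plenty: never force the cotter or the gripper against the cradle or its pin with more than 40 N. Leave the jar, the cup of plant labels and the forceps where they are.

Things in the scene. Friction and masses are not known exactly. Their poses are not given: they have to be found in the camera images.
- coil (a point): Centre of the brass spring cotter's double coil, a disc 23 mm across, 11 mm thick, flat faces along y: grip here, fingers closing along y. Clip (5 mm wire, about 60 g) lies in its x-z plane, z up from the legs. The straight leg is at x = -9 mm. It stands in the block, coil centre 38 mm above the block's top, leaning or turned by up to 3 degrees.
- tip (a point): Lower end (flat, 4.2 mm across, last 1.5 mm thinned) of the cotter's straight leg, at (-9, 0, -90) mm from the coil's centre in the cotter's axes, which it shares. Seated, the tip is 40 mm below the pin's axis and the coil's centre 50 mm above it.
- bow (a joint): Bend of the cotter's spring bow (rad): 0 relaxed, about 0.05 as its neck passes the pin, near 0 again when snapped over. It meets the pin with the tip about 20 mm below the pin's axis, needs roughly 8 to 15 N downward push, and snaps over with the tip about 29 mm below; 2 mm past the seated depth its shoulder meets the pin and the force rises.
- cotter: The whole cotter, origin and axes as point coil. Wire centre line of the bow leg (x, z in mm): (9, 0), (7, -22), shoulder (0.5, -40), bulge (4.5, -50), neck (-0.5, -62), flared end (6.5, -76). It fits the pin either way round, its y axis along the pin.
- lug (a point): Point on the steel pin's axis at the outer face of the cradle's white lug; z up, 70 mm above the table; y along the pin to its free end. Pin 20 mm thick; its vertical cross hole, 7 mm wide, is on the axis (x = 0), 9 mm out from the lug (y = +9 mm) with the pin drawn right back; but the pin has end play and may stand up to 22 mm farther out: find the hole by eye or feel.
- cradle: The fixed tray cradle: lug, pin and black seedling tray; origin on the table below the lug point, same axes. The lug is 6 mm thick, 40 mm wide and reaches 20 mm above the pin's axis; the tray on its -y side is lower. The pin ends 14 mm past the hole's centre, takes 30 N to shift endwise and does not turn. Under its free end is a 6 mm base plate.
- block: Orange block, 60 x 44 x 62 mm high (x, y, z), fixed on the table; origin at the centre of its underside. A slot 22.6 x 7.5 mm, floor 10 mm above the table, runs along its x and holds the cotter; a 2 mm rib stands between the cotter's two legs.
- jar: Bystander: amber jar with a white cap, 56 mm across, 85 mm high; origin under its centre.
- stake_cup: Bystander: white cup with plant labels, 64 mm across, about 105 mm high; origin under its centre.
- forceps: Bystander: steel forceps lying flat, about 130 x 16 x 8 mm; origin under their centre, long axis x.
Not all that is in view belongs to the job. What is meant by the cotter is not red, and is the larger of those in its own colour.

How it is judged:
By the outcome, as a careful person would: the job done as asked, in the order asked, and still so for the second after the job is handed in, with the robot touching nothing.
It also fails if it takes over 72 s, if anything falls off the work surface, if the arm or the gripper's body presses on something with over 40 N, if the wrist force passes 120 N, or if a joint passes its speed limit or range.

ROBOT

A 6-joint arm with a two-finger parallel gripper is mounted at the origin on the work surface. World frame = base frame: x ahead of the robot, y to its left, z up, the work surface at z = 0. Lengths are in m, angles in rad, forces in N, time in s.
With the tool pointing down it reaches from about 0.325 to 0.9 m from the base axis. Payload 6.1 kg.
Tool frame: the origin (TCP) lies midway between the tips of the shut fingers; the grasp point (between the pads) lies 19 mm behind it; z points along the fingers, y is the line along which they close (so a half turn about z gives the same grasp; the last joint's range is limited). The gripper opens to 85 mm and grips with 20 to 120 N. Pads are 22 mm wide; open, the fingers measure 114 mm over their backs; the gripper's body (76 mm by 85 mm) begins 54 mm behind the grasp point. The pads swing forward as they close: fully open they stand 13 mm farther back than shut.
Start: joints at [-1.346, 0.22, 1.526, -0, 1.395, -0.126], TCP at [0.215, -0.587, 0.203] pointing down, gripper open.
Joint ranges: [-2.98, 2.98], [-0.91, 2.08], [0.09, 2.57], [-1.24, 4.39], [0.2, 2.65], [-2.68, 2.68]. Speed limits (rad/s): [2.57, 2.57, 3.01, 3.14, 3.14, 3.14].

INTERFACE

Orientations are given as [roll, pitch, yaw] about the fixed x, y, z axes, in that order (R = Rz(yaw) Ry(pitch) Rx(roll)).
In Python, from plant import movep, move_l, set_joints, gripper_to, hold, inverse_kinematics, observe, get_image, get_calibration, Unreachable, job_done gives the robot as it stands. Calls block until the motion is done:
- movep(position, orientation): joint-space move of the TCP to a pose.
- move_l(position, feed=0.15, rotation=None, max_force=None): straight line of the TCP; rotation=None keeps the orientation; feed is the mean speed in m/s. With max_force (N) it stops when the force on the tool has changed by that much, and returns True; else False.
- set_joints(angles): joint-space move.
- gripper_to(opening, f_grip=None): finger opening in m; f_grip is the grip in N (None keeps the last); returns when the fingers have stopped.
- hold(seconds).
- inverse_kinematics(position, orientation): joint angles nearest the present ones, or None.
- observe(): the state.
- get_image(name): name is "scene" or "top" or "wrist"; returns (picture, depth): 420x560x3 uint8, red, green, blue; 420x560 float32, m along the optical axis (not along the pixel's ray), 0 where there is no reading.
- get_calibration(name): a dict with "intrinsics" (3x3 intrinsics, pixels), "world_from_camera" (4x4, takes a point from camera to world coordinates). Camera axes: x right, y down, z forward; pixel columns grow to the right and rows downward; lengths in m; the calibration is good to about 2 mm. A picture is of the moment at which its call begins: read the wrist's pose just before it. get_calibration takes no time and is no camera call; for the wrist camera it gives the pose at the moment of the call.
A pose or a line that the arm cannot do raises Unreachable and nothing moves.
- job_done(): hands the job in; it is judged then, once.
The state is a dict: "time_s": time; "q": joint angles; "joint_velocities": joint speeds; "joint_torque": joint torques, N m; "eef_pos": TCP position; "tcp_rot": TCP orientation; "ft_force": force on the tool from outside, world axes, zero at the start; "torque": the same for the moment, N m; "opening": finger opening in m; "grasp_force": force on a finger pad.
Only numpy, scipy, OpenCV 4.12 (cv2) and the standard library are available. Lean on these libraries where they do the work, as an engineer would, in place of code of your own. Each camera call takes 0.05 s, during which the arm holds its last target. There are 200 camera calls.

## Working session

There is one attempt and no reset: what is moved stays moved. The work goes in short steps, each a Python script; the robot and the scene stay as the last script left them, time stands still between calls to the robot, and variables do not carry over. Pictures are saved under pics/ and viewed, at most 13 in all, crops included, and the job is handed in when it is done.

```bash
mkdir -p pics; cat > h.py <<'E'
import numpy as np, cv2
from plant import *
def save(n,f,crop=None,s=1):
    p,d=get_image(n); c=get_calibration(n)
    np.savez('pics/'+f+'.npz',p=p,d=d,K=c['intrinsics'],T=c['world_from_camera'])
    return p,d,c
def load(f): 
    z=np.load('pics/'+f+'.npz'); return z['p'],z['d'],z['K'],z['T']
def ray(u,v,K,T):
    r=T[:3,:3]@np.linalg.inv(K)@np.array([u,v,1.]); return T[:3,3],r
def onz(u,v,z,K,T):
    o,r=ray(u,v,K,T); return o+r*(z-o[2])/r[2]
def pts(d,K,T):
    v,u=np.mgrid[:d.shape[0],:d.shape[1]]
    c=np.stack([u,v,np.ones_like(u)],-1)@np.linalg.inv(K).T*d[...,None]
    return c@T[:3,:3].T+T[:3,3]
E
python3 - <<'E'
from h import *
o=observe();print(o['time_s'],o['eef_pos'],o['tcp_rot'])
for n in('scene','top'):
    p,d,c=save(n,n+'0'); cv2.imwrite('pics/%s0.png'%n,p[...,::-1]); print(n,c['world_from_camera'].round(3).tolist(),c['intrinsics'][0].tolist())
E
```

```text
0.0 [ 0.21460552 -0.5862802   0.2023788 ] [-3.13962977e+00 -2.19095659e-04  3.50815905e-01]
scene [[0.87, 0.306, -0.387, 0.869], [0.493, -0.531, 0.689, -0.401], [0.005, -0.79, -0.613, 0.558], [0.0, 0.0, 0.0, 1.0]] [459.5734983817261, 0.0, 283.8935743499856]
top [[-0.035, -0.978, 0.204, 0.407], [-0.999, 0.033, -0.011, 0.154], [0.004, -0.204, -0.979, 0.772], [0.0, 0.0, 0.0, 1.0]] [402.6721814245894, 0.0, 281.73024465059575]
```

View pics/scene0.png

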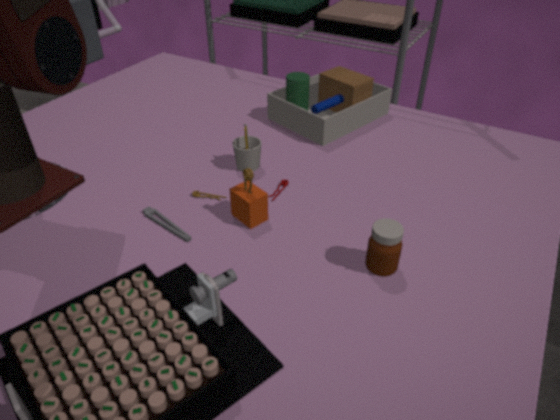

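View pics/top0.png

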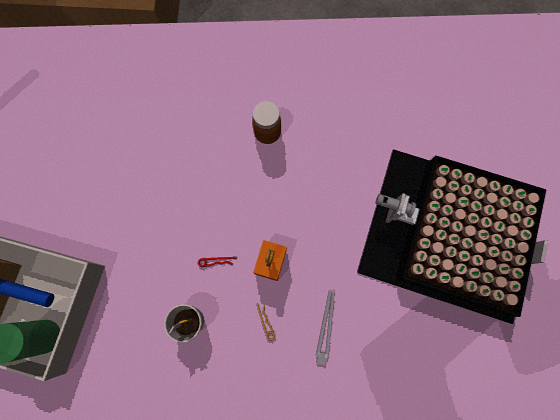

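The scene has three clips: a red one at top-view px (217,262), a small brass one lying at (266,323), and the brass one standing in the orange block at (270,258). The one in the block fits: it isn't red, it's the larger brass one, and it stands in the block. The pin and lug are at about (398,207). I'll confirm with an enlarged crop and measure.

```bash
python3 - <<'E'
from h import *
p,d,K,T=load('top0'); ps,ds,Ks,Ts=load('scene0')
g=lambda a:np.clip(a.astype(float)*1.6,0,255).astype(np.uint8)[...,::-1]
a=cv2.resize(g(p[235:285,245:295]),(400,400),interpolation=2);b=cv2.resize(g(p[180:230,370:420]),(400,400),interpolation=2)
c=cv2.resize(g(ps[165:230,220:285]),(400,400),interpolation=2)[:300]; e=cv2.resize(g(ps[262:327,180:245]),(400,400),interpolation=2)[:300]
cv2.imwrite('pics/c1.png',np.vstack([np.hstack([a,b])[:300],np.hstack([c,e])]))
for nm,(p,d,K,T) in dict(top=(p,d,K,T),scene=(ps,ds,Ks,Ts)).items():
    P=pts(d,K,T); h=cv2.cvtColor(p,cv2.COLOR_RGB2HSV); 
    org=(h[...,0]<12)&(h[...,1]>200)&(h[...,2]>100)&(abs(P[...,2]-.062)<.004)&(d>0)
    org=cv2.morphologyEx(org.astype(np.uint8),cv2.MORPH_CLOSE,np.ones((5,5)))
    cs,_=cv2.findContours(org,0,1); c=max(cs,key=cv2.contourArea)
    q=np.array([onz(u,v,.062,K,T)[:2] for u,v in c[:,0]]).astype(np.float32)
    print(nm,'block',cv2.minAreaRect(q*1000))
    cen=q.mean(0)
    m=(np.hypot(P[...,0]-cen[0],P[...,1]-cen[1])<.035)&(P[...,2]>.075)&(P[...,2]<.14)&(d>0)
    print('brass',m.sum(),P[m].mean(0),P[m].min(0),P[m].max(0))
    m2=(P[...,2]>.073)&(P[...,2]<.1)&(d>0)&(h[...,1]<90)
    n,l,s,cc=cv2.connectedComponentsWithStats(m2.astype(np.uint8))
    for i in range(1,n):
        if s[i,4]>25: Q=P[l==i]; print(s[i],Q.mean(0).round(4),Q.min(0).round(3),Q.max(0).round(3))
E
```

```text
top block ((470.1344299316406, 164.32260131835938), (22.983051300048828, 60.81879425048828), 78.86125946044922)
brass 97 [0.47320367 0.17034661 0.10619098] [0.46310091 0.16343959 0.07563717] [0.4866446  0.17735883 0.11355682]
[252 101  27  28 590] [0.7367 0.1699 0.0849] [0.713 0.147 0.073] [0.764 0.195 0.089]
[376 193  40  24 511] [ 0.5604 -0.058   0.082 ] [ 0.539 -0.09   0.073] [ 0.582 -0.022  0.095]
[539 240   9  23  98] [ 0.4697 -0.3055  0.0757] [ 0.451 -0.314  0.073] [ 0.489 -0.296  0.079]
[169 323   9  10  30] [0.3644 0.3307 0.089 ] [0.358 0.328 0.073] [0.371 0.335 0.099]
scene block ((477.56378173828125, 164.0500030517578), (37.51901626586914, 56.39505386352539), 73.68016815185547)
brass 148 [0.47619526 0.16589837 0.09792265] [0.46389885 0.1594224  0.07627719] [0.4861299  0.17365416 0.11215791]
[91  0  7  8 27] [-0.7138  0.893   0.0843] [-0.726  0.882  0.074] [-0.704  0.905  0.098]
[365   0  23   3  32] [0.2274 1.4925 0.0863] [0.178 1.48  0.082] [0.274 1.5   0.094]
[393   1  13   5  28] [0.3203 1.4904 0.0892] [0.294 1.484 0.084] [0.343 1.497 0.098]
[410   2   8  23  60] [0.4151
[... 1033 characters left out ...]
9  39   9  10  68] [0.4812 1.0398 0.0863] [0.466 1.031 0.073] [0.492 1.053 0.1  ]
[318  66  35  15  53] [0.3888 0.7105 0.0925] [0.367 0.673 0.073] [0.438 0.746 0.097]
[285  83   5  11  26] [0.3331 0.5635 0.0862] [0.323 0.557 0.074] [0.344 0.574 0.1  ]
[ 31 143   5  14  26] [0.0437 0.0466 0.0853] [0.033 0.04  0.073] [0.051 0.055 0.098]
[  0 150  32  27 270] [ 0.062  -0.0072  0.0862] [ 0.052 -0.038  0.073] [0.069 0.037 0.1  ]
[371 218  32  27 658] [0.7405 0.1628 0.0837] [0.715 0.142 0.073] [0.764 0.193 0.088]
[189 268  48  33 700] [ 0.5647 -0.0648  0.0814] [ 0.54  -0.093  0.073] [ 0.583 -0.026  0.092]
[  5 383  16  29 192] [ 0.4722 -0.3086  0.0756] [ 0.453 -0.317  0.073] [ 0.491 -0.299  0.078]
```

View pics/c1.png

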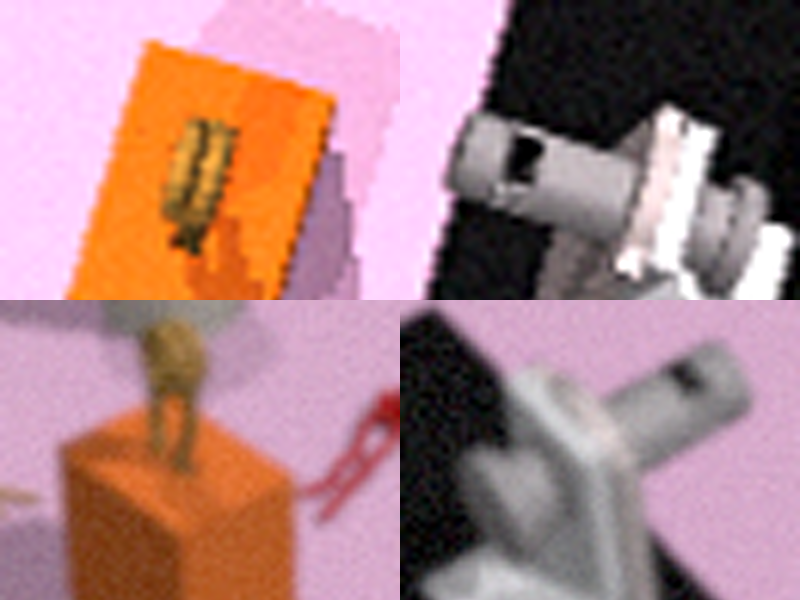

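The crop confirms the target: the upright brass clip in the block at (270,258). The hole in the pin's top is at top px ≈(385.6,199.4), with the pin well drawn out. Next I'll take close wrist looks at both.

```bash
python3 - <<'E'
from h import *
p,d,K,T=load('top0'); H=onz(385.6,199.4,.08,K,T); print(H)
movep([H[0],H[1],.26],[np.pi,0,np.radians(-14)]); a=save('wrist','wh')[0]
C=[.4735,.167]
movep([*C,.24],[np.pi,0,np.radians(-18)]); b=save('wrist','wc')[0]
print(get_calibration('wrist')['world_from_camera'].round(3).tolist(),observe()['time_s'],observe()['q'])
cv2.imwrite('pics/w.png',np.vstack([cv2.resize(x,(400,300)) for x in(a,b)])[...,::-1])
E
```

```text
[ 0.5700083  -0.03827561  0.08      ]
[[-0.312, -0.902, -0.3, 0.552], [-0.95, 0.296, 0.099, 0.14], [-0.0, 0.316, -0.949, 0.41], [0.0, 0.0, 0.0, 1.0]] 3.4417 [ 1.79849363e-01 -9.99327642e-02  1.79267670e+00 -5.65742889e-04
  1.44810264e+00  2.06606230e+00]
```

View pics/w.png

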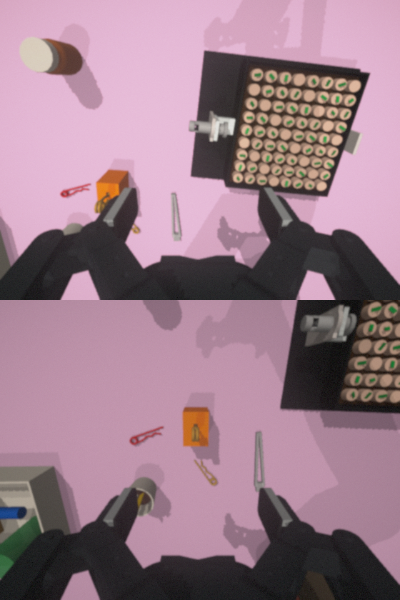

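Top half: pin at about (205,127) with the hole on it, seen from its free-end side. Bottom half: block at (196,427) with the cotter, and its legs visible below the coil. Now I'll measure in these views.

```bash
cat > m.py <<'E'
from h import *
def coil(f):
    p,d,K,T=load(f);P=pts(d,K,T);h=cv2.cvtColor(p,cv2.COLOR_RGB2HSV)
    near=np.hypot(P[...,0]-.4735,P[...,1]-.167)<.05
    m=near&(P[...,2]>.090)&(P[...,2]<.125)&(d>0)
    Q=P[m]; xy=Q[:,:2]; c,(w,hh),a=cv2.minAreaRect((xy*1000).astype(np.float32)); print(f,'coil',m.sum(),np.round(c,1),round(w,1),round(hh,1),round(a,1),'mean',Q.mean(0).round(4),'zmax',np.sort(Q[:,2])[-5:].round(4))
    org=(h[...,0]<14)&(h[...,1]>180)&near&(abs(P[...,2]-.062)<.004)
    xy=(P[org][:,:2]*1000).astype(np.float32);c,(w,hh),a=cv2.minAreaRect(xy); print('block',np.round(c,1),round(w,1),round(hh,1),round(a,1))
    return m
def pin(f):
    p,d,K,T=load(f);P=pts(d,K,T);g=p.max(2)
    m=(np.hypot(P[...,0]-.566,P[...,1]+.045)<.05)&(P[...,2]>.07)&(P[...,2]<.084)&(d>0)
    top=m&(P[...,2]>.0745)
    Q=P[top]; vx=cv2.fitLine(Q[:,:2].astype(np.float32),cv2.DIST_HUBER,0,.001,.001).ravel(); print(f,'pinaxis',top.sum(),vx.round(4),'yaw x',np.degrees(np.arctan2(vx[1],vx[0])).round(1)-90)
    vs,us=np.nonzero(m); print('ext',us.min(),us.max(),vs.min(),vs.max())
    return p,m
if __name__=='__main__':
    for f in('top0','wc'): coil(f)
    ims=[]
    for f in('top0','wh','wc'):
        p,m=pin(f)
    for f,(u,v) in dict(wh=(282,175),top0=(395,202),wc=(450,40)).items():
        p=load(f)[0][max(v-30,0):v+30,u-30:u+30]; ims.append(cv2.resize(p,(266,266),interpolation=2))
    p=load('wc')[0][135:215,235:315]; ims.append(cv2.resize(p,(266,266),interpolation=0))
    p=load('wc')[0];
    cv2.imwrite('pics/c2.png',np.clip(np.vstack([np.hstack(ims[:2]),np.hstack(ims[2:])])*1.3,0,255)[...,::-1])
E
python3 m.py
```

```text
top0 coil 94 [474.4 169.9] 10.9 22.7 69.4 mean [0.4735 0.1703 0.1071] zmax [0.1123 0.1124 0.1126 0.1132 0.1136]
block [472.9 170.2] 43.0 60.0 71.6
wc coil 210 [475.  169.8] 10.7 22.8 71.4 mean [0.4769 0.1691 0.1064] zmax [0.1107 0.1108 0.1109 0.1109 0.1112]
block [474.2 169.8] 40.7 58.4 70.9
top0 pinaxis 329 [ 0.3719  0.9283  0.5648 -0.0459] yaw x -21.800003
ext 376 415 193 216
wh pinaxis 633 [ 0.3329  0.943   0.5646 -0.0566] yaw x -19.400002
ext 264 318 164 197
wc pinaxis 1272 [ 0.3544  0.9351  0.5623 -0.0567] yaw x -20.800003
ext 423 498 8 56[ WARN:0@0.264] global loadsave.cpp:1063 imwrite_ Unsupported depth image for selected encoder is fallbacked to CV_8U.
```

View pics/c2.png

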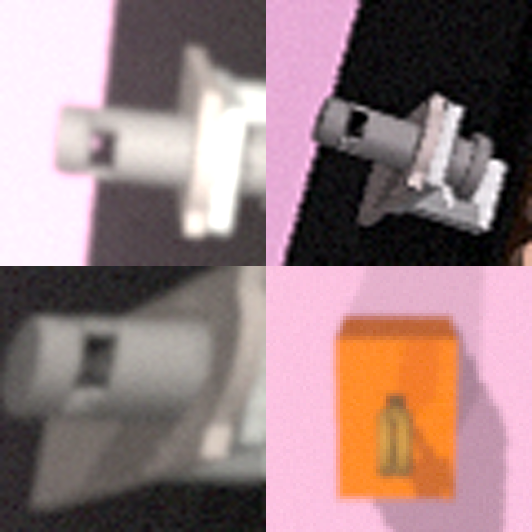

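```bash
python3 - <<'E'
from h import *
U={'wh':(274.3,177.9),'top0':(365+ (356-266)/266*60-.5,172+124/266*60-.5),'wc':(420+95/266*60-.5,10+ (360-266)/266*60-.5)}
for f,(u,v) in U.items():
    p,d,K,T=load(f);P=pts(d,K,T); H=onz(u,v,.0797,K,T); 
    print(f,np.round([u,v],1),'hole',H.round(4),end=' ')
    a=np.array([.26,.966])
    for _ in range(3):
        n=np.array([a[1],-a[0]])
        r=P[...,:2]-H[:2]; s=r@a; t=r@n
        m=(s>-.020)&(s<.012)&(abs(t)<.013)&(P[...,2]>.0715)&(P[...,2]<.083)&(d>0)
        Q=P[m][:,:2].astype(np.float32); l=cv2.fitLine(Q,cv2.DIST_HUBER,0,.001,.001).ravel(); a=l[:2]*np.sign(l[1])
    off=(l[2:]-H[:2])@n; S=s[m]
    print(m.sum(),a.round(3),'yaw',np.degrees(np.arctan2(-a[0],a[1])).round(1),'axis offset of fit at hole mm',(off*1e3).round(2), 'zmax',np.percentile(P[m][:,2],97).round(4), 'end', end=' ')
    m=(s>0)&(s<.025)&(abs(t)<.006)&(P[...,2]>.0715)&(P[...,2]<.083); print(s[m].max().round(4))
    l=(s<-.005)&(s>-.05)&(abs(t)<.02)&(P[...,2]>.086)&(P[...,2]<.095); print('lug top s',np.percentile(s[l],[2,98]).round(4))
E
```

```text
wh [274.3 177.9] hole [ 0.5719 -0.0366  0.0797] 361 [0.488 0.873] yaw -29.2 axis offset of fit at hole mm -0.24 zmax 0.0799 end 0.0126
lug top s [-0.0372 -0.0252]
top0 [384.8 199.5] hole [ 0.57   -0.0369  0.0797] 191 [0.443 0.896] yaw -26.3 axis offset of fit at hole mm -2.49 zmax 0.0824 end 0.0146
lug top s [-0.0374 -0.0231]
wc [440.9  30.7] hole [ 0.5704 -0.036   0.0797] 685 [0.398 0.918] yaw -23.4 axis offset of fit at hole mm -0.91 zmax 0.0797 end 0.0127
lug top s [-0.038  -0.0252]
```

```bash
python3 - <<'E'
from h import *
for f in('top0','wh','wc'):
    p,d,K,T=load(f);P=pts(d,K,T)
    m=(np.hypot(P[...,0]-.56,P[...,1]+.06)<.04)&(P[...,2]>.085)&(P[...,2]<.094)&(d>0)
    m=cv2.morphologyEx(m.astype(np.uint8),cv2.MORPH_OPEN,np.ones((2,2)))>0
    c,(w,h),a=cv2.minAreaRect((P[m][:,:2]*1000).astype(np.float32)); print(f,np.round(c,1),round(w,1),round(h,1),round(a,1))
g=load('wh')
to=lambda u,v:onz(252+u/266*60-.5,145+v/266*60-.5,.08,g[2],g[3])
for A,B in(((75,105),(178,108)),((75,170),(178,176))):
    # silhouette edges at z=.07
    r=to(*A)-to(*B); print('yaw',np.degrees(np.arctan2(-r[0],r[1])).round(1))
E
```

```text
top0 [568.1 -78.4] 25.9 66.6 57.4
wh [581.8 -68.9] 20.4 134.6 89.6
wc [552.6  12.4] 36.2 256.0 2.3
yaw -15.8
yaw -17.6
```

Coil at (0.4747, 0.1699), yaw −19°. Hole at about (0.571, −0.0365), pin yaw about −17°. Next: grasp and lift.

```bash
python3 - <<'E'
from h import *
y=np.radians(-19.2); C=[.4747,.1699]
gripper_to(.05)
movep([*C,.13],[np.pi,0,y]); print(move_l([*C,.0805],.08,max_force=8), observe()['ft_force'])
gripper_to(0.0,60); o=observe(); print(o['opening'],o['grasp_force'],o['ft_force'],o['eef_pos'])
print(move_l([*C,.20],.08,max_force=15)); o=observe(); print(o['opening'],o['grasp_force'],o['ft_force'],o['torque'],o['eef_pos'],o['time_s'])
movep([.56,.05,.22],[np.pi,0,np.radians(-17)])
ims=[]
for n in('scene','top','wrist'): ims.append(save(n,n+'1')[0])
print(observe()['eef_pos'],observe()['opening'])
g=load('scene1'); T=np.linalg.inv(g[3]);
def pr(f,X):
    _,_,K,T=load(f); c=np.linalg.inv(T)@[*X,1]; c=K@c[:3]; return (c[:2]/c[2]).astype(int)
e=observe()['eef_pos']; out=[]
for i,n in enumerate(('scene1','top1','wrist1')):
    u,v=pr(n,e-[0,0,.03]); print(n,u,v); u=np.clip(u,60,500);v=np.clip(v,60,360)
    out.append(cv2.resize(ims[i][v-60:v+60,u-60:u+60],(266,266),interpolation=2))
cv2.imwrite('pics/c3.png',np.hstack(out)[...,::-1])
E
```

```text
False [ 0.88541962  1.13454056 -0.10217536]
0.0059687951730631435 58.81411135196686 [0.66587695 0.05787267 3.25138966] [0.47518931 0.16999462 0.08101562]
False
0.006232781983091505 58.699838519096375 [ 0.99697617  0.00491016 -0.54530057] [-0.00980747 -0.00499639  0.00170676] [0.47432264 0.16981371 0.19933841] 7.3167
[0.55930668 0.05101572 0.219599  ] 0.0062310249702055625
scene1 249 177
top1 345 190
wrist1 276 225
```

View pics/c3.png

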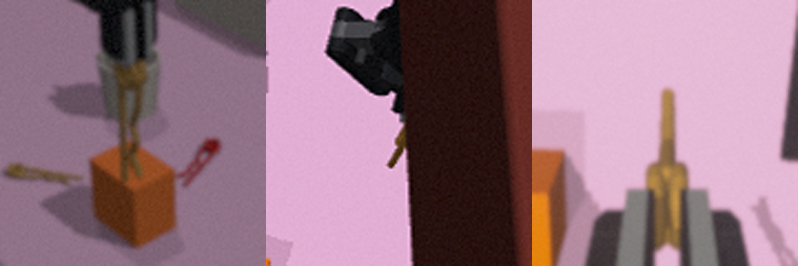

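```bash
python3 - <<'E'
from h import *
e=np.array([.5593,.0510,.2196]); y=np.radians(-17); R=np.array([[np.cos(y),-np.sin(y),0],[np.sin(y),np.cos(y),0],[0,0,1]])
def pr(f,X):
    _,_,K,T=load(f); c=np.linalg.inv(T)@[*X,1]; c=K@c[:3]; return c[:2]/c[2]
O={'scene1':(189,117),'wrist1':(216,165)}
for s in(1,-1):
    for f in O:
        print(s,f,[(n,((pr(f,e+[0,0,.019]+R@np.array([s*x,0,z])/1e3)-O[f])*2.217).round(0)) for n,x,z in(('tip',-9,-90),('mid',-9,-40),('end',6.5,-76),('neck',-.5,-62),('sh',.5,-40))])
out=[]
for f,(a,b) in {'scene1':(222,130),'wrist1':(250,195)}.items():
    p=load(f)[0][b:b+80,a:a+55]; out.append(cv2.resize(p,(385,560),interpolation=2))
cv2.imwrite('pics/c4.png',np.clip(np.hstack(out).astype(float)*1.3,0,255).astype(np.uint8)[...,::-1])
E
```

```text
1 scene1 [('tip', array([128., 178.])), ('mid', array([125., 116.])), ('end', array([142., 172.])), ('neck', array([135., 150.])), ('sh', array([134., 122.]))]
1 wrist1 [('tip', array([135., 117.])), ('mid', array([135., 172.])), ('end', array([135.,  91.])), ('neck', array([135., 122.])), ('sh', array([135., 145.]))]
-1 scene1 [('tip', array([146., 190.])), ('mid', array([143., 127.])), ('end', array([130., 163.])), ('neck', array([136., 150.])), ('sh', array([133., 121.]))]
-1 wrist1 [('tip', array([135.,  73.])), ('mid', array([135., 119.])), ('end', array([135., 124.])), ('neck', array([135., 120.])), ('sh', array([135., 147.]))]
```

View pics/c4.png

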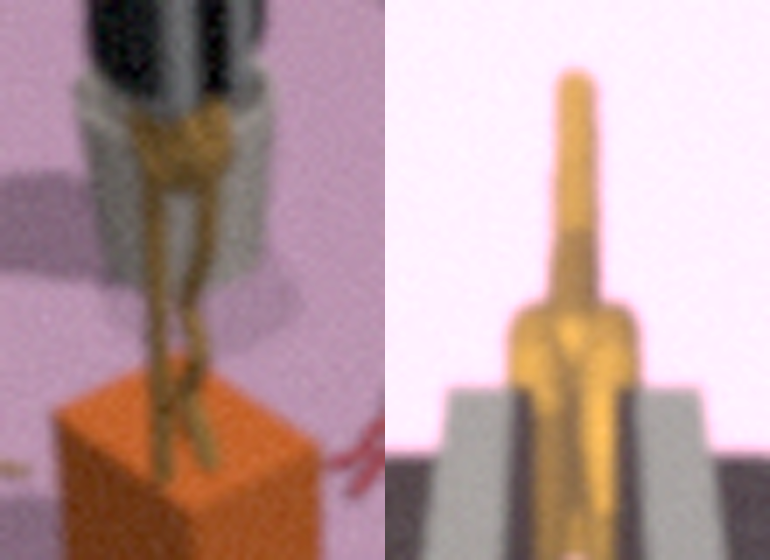

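The straight leg is on the −x side (scene crop px (163,482)); the bow end is at (210,465). So the cotter axes match the tool yaw. I'll hover over the hole and look.

```bash
cat > look.py <<'E'
from h import *
def pr(f,X):
    _,_,K,T=load(f); c=np.linalg.inv(T)@[*X,1]; c=K@c[:3]; return c[:2]/c[2]
def look(k):
    H=np.array([.571,-.0365,.085]); out=[]
    for n in('scene','wrist'):
        p=save(n,n+k)[0]; u,v=pr(n+k,H).round().astype(int); u-=27;v-=40; print(n,'crop origin',u,v,'x7')
        out.append(cv2.resize(p[v:v+80,u:u+55],(385,560),interpolation=2))
    cv2.imwrite('pics/l%s.png'%k,np.clip(np.hstack(out).astype(float)*1.3,0,255).astype(np.uint8)[...,::-1])
    o=observe(); print(o['eef_pos'],o['ft_force'],o['time_s'])
E
python3 - <<'E'
from look import *
movep([.5796,-.0391,.20],[np.pi,0,np.radians(-17)])
move_l([.5796,-.0391,.160],.08,max_force=6)
look('2')
e=observe()['eef_pos'];y=np.radians(-17)
print('pred tip',[pr(n,e+[-.009*np.cos(y),-.009*np.sin(y),-.071]) for n in('scene2','wrist2')],'hole z.08',[pr(n,[.571,-.0365,.08]) for n in('scene2','wrist2')])
E
```

```text
scene crop origin 199 230 x7
wrist crop origin 250 176 x7
[ 0.58007975 -0.03920786  0.16064055] [ 1.66637685 -0.33863207 -1.52304839] 9.3167
pred tip [array([226.09453031, 267.93895596]), array([276.70599203, 217.78901702])] hole z.08 [array([226.33819377, 272.56239162]), array([276.78121215, 214.51797069])]
```

View pics/l2.png

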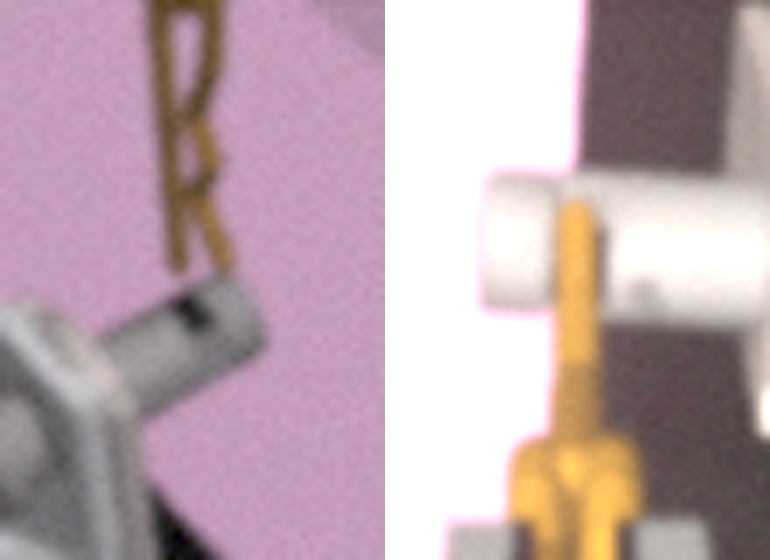

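Scene crop: tip at (180,271), hole at (193,312). Wrist crop: the leg at u≈577 covers the hole, whose dark slivers show at 556 and 603, so it's centred along the pin. Next I'll check the cross-pin offset.

```bash
python3 - <<'E'
from look import *
y=np.radians(-17);n=np.array([np.cos(y),np.sin(y)]);a=np.array([-np.sin(y),np.cos(y)]);H=np.array([.571,-.0365])
for f,u,v in(('wrist2',250+577-577+27.4,176+244/7-.5),('wh',274.3,175.7)):
    _,_,K,T=load(f);X=onz(u,v,.07,K,T)[:2]-H; print(f,'axis cross',X@n*1e3,'along',X@a*1e3)
e=observe()['eef_pos']
# scene: tip rel. and bow end relative, solve tip xyz using 2-view: 
def tri(obs):
    A=[];b=[]
    for f,u,v in obs:
        o,r=ray(u,v,*load(f)[2:]);r/=np.linalg.norm(r);M=np.eye(3)-np.outer(r,r);A.append(M);b.append(M@o)
    return np.linalg.lstsq(np.vstack(A),np.hstack(b),rcond=None)[0]
R=np.array([[n[0],a[0],0],[n[1],a[1],0],[0,0,1]])
be=tri([('scene2',199+232/7-.5,230+266/7-.5),('wrist2',250+190/7-.5,176+203/7+.2)])
print('bow end in cotter mm',(R.T@(be-e-[0,0,.019])*1e3).round(1),'nominal 6.5,0,-76(-78.5 wire end)')
# scene pin axis: silhouette mid at hole
for (u,v) in((193,312),):
    _,_,K,T=load('scene2'); X=onz(199+u/7-.5,230+v/7-.5,.0797,K,T)[:2]-H; print('scene hole cross,along',X@n*1e3,X@a*1e3)
    X=onz(199+180/7-.5,230+271/7-.5,e[2]-.071,K,T)[:2]-H; print('scene tip cross,along',X@n*1e3,X@a*1e3)
t=e[:2]-.009*n-H; print('FK tip',t@n*1e3,t@a*1e3)
E
```

```text
wrist2 axis cross 0.4989783089809247 along -0.5798099844894541
wh axis cross 1.4776542825746801 along 0.23619802171464893
bow end in cotter mm [  6.1  -0.3 -78. ] nominal 6.5,0,-76(-78.5 wire end)
scene hole cross,along 1.8563010164612472 -1.948525750999102
scene tip cross,along -0.9169790378880868 -2.215010650276288
FK tip 0.4747127872728842 0.06512374221100456
```

```bash
python3 - <<'E'
from look import *
y=np.radians(-17);n=np.array([np.cos(y),np.sin(y)]);a=np.array([-np.sin(y),np.cos(y)])
B=np.array([.571,-.0365])+.009*n
for c,s in((1.3,0),(2.5,.3),(.3,-.3),(1.3,1.2),(1.3,-1.2),(2.5,-1),(2.5,1.4)):
    q=B+n*c*1e-3+a*s*1e-3
    move_l([*q,.156],.05)
    hit=move_l([*q,.128],.03,max_force=4); o=observe()
    print(c,s,hit,o['eef_pos'].round(4),o['ft_force'].round(2),o['torque'].round(3),o['opening'],round(o['time_s'],2))
    if o['eef_pos'][2]<.142: break
look('3')
E
```

```text
1.3 0 False [ 0.5811 -0.0395  0.1283] [ 0.48 -0.24  0.12] [-0.008  0.015 -0.015] 0.006158142678659576 10.65
scene crop origin 199 230 x7
wrist crop origin 250 192 x7
[ 0.58107725 -0.03953746  0.1283351 ] [ 0.62101891 -0.24010695 -0.47392621] 10.75
```

View pics/l3.png

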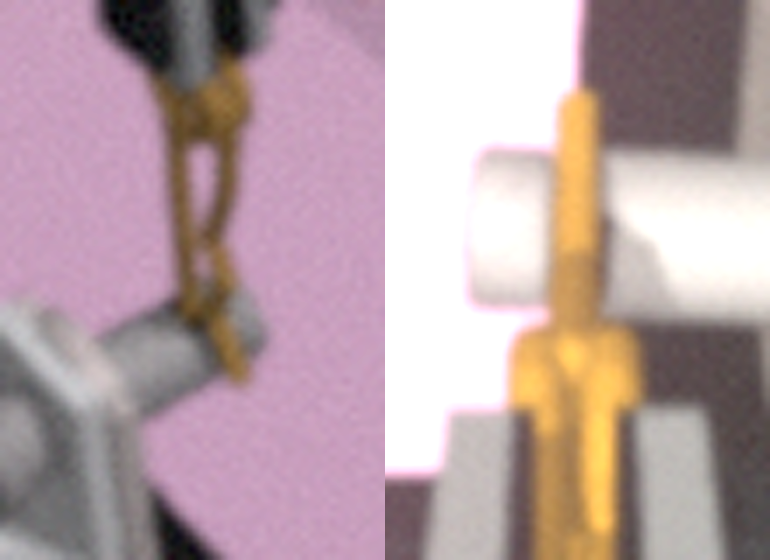

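First try: the straight leg is in the hole at scene (188,312), with the bow end outside the pin at (238,375). Now I'll push down in guarded steps.

```bash
python3 - <<'E'
from look import *
x,y,_=observe()['eef_pos']
for z in np.r_[.124,.121:.1005:-.002,.1005]:
    hit=move_l([x,y,z],.03,max_force=20); o=observe()
    print(round(z,4),hit,o['eef_pos'].round(4),o['ft_force'].round(1),o['opening'].round(4),round(o['time_s'],2))
    if hit: break
look('4')
E
```

```text
Traceback (most recent call last):
AttributeError: 'float' object has no attribute 'round'
```

```bash
python3 - <<'E'
from look import *
x,y=.5811,-.0395
for z in np.r_[.121:.1005:-.002,.1005]:
    hit=move_l([x,y,z],.03,max_force=20); o=observe()
    print(round(z,4),hit,o['eef_pos'].round(4),o['ft_force'].round(1),round(o['opening'],4),round(o['time_s'],2))
    if hit: break
look('4')
E
```

```text
0.121 False [ 0.581  -0.0395  0.1208] [ 0.3 -0.4 -1.3] 0.0058 11.28
0.119 False [ 0.5813 -0.0396  0.1192] [-0.1 -0.4  0.2] 0.0061 11.53
0.117 False [ 0.5813 -0.0395  0.1172] [ 0.8 -0.4  1.6] 0.0063 11.78
0.115 False [ 0.5813 -0.0395  0.1152] [-0.1 -1.   3.5] 0.0061 12.03
0.113 False [ 0.5808 -0.0394  0.1126] [1.2 0.  2. ] 0.006 12.28
0.111 False [ 0.5804 -0.0393  0.1101] [ 0.9  0.3 -1.8] 0.0057 12.53
0.109 False [ 0.5808 -0.0394  0.1086] [ 0.4  0.3 -0.2] 0.0063 12.78
0.107 False [ 0.5807 -0.0394  0.1065] [-0.5  0.8 -0.4] 0.0058 13.03
0.105 False [ 0.5807 -0.0394  0.1044] [ 0.4 -0.5 -0. ] 0.006 13.28
0.103 False [ 0.5809 -0.0395  0.1027] [-0.3  0.2 -1.5] 0.0058 13.53
0.101 False [ 0.5809 -0.0395  0.1008] [ 0.1  0.3 -1. ] 0.006 13.78
0.1005 False [ 0.5811 -0.0395  0.1005] [0.5 0.  0.4] 0.0065 14.03
scene crop origin 199 230 x7
wrist crop origin 250 208 x7
[ 0.58113897 -0.03951944  0.10052789] [-0.51249026 -0.48452339 -0.72996145] 14.1333
```

View pics/l4.png

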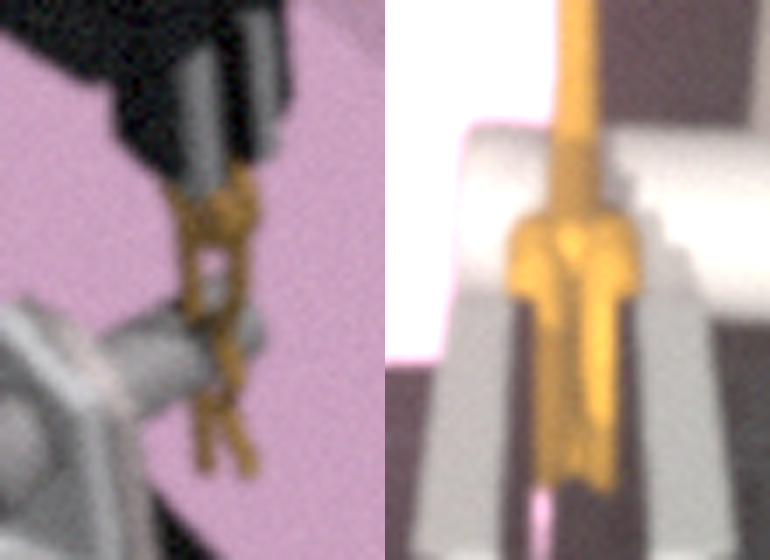

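Legs are below the pin, with the neck pinched under it (scene (215,400)) and the bow around its far side. The force rose then dropped at about 29 mm, which is the snap. Releasing and retreating.

```bash
python3 - <<'E'
from look import *
gripper_to(.04); print(observe()['ft_force'].round(1),observe()['eef_pos'].round(4))
move_l([.5811,-.0395,.20],.08,max_force=10); 
movep([.45,.10,.30],[np.pi,0,np.radians(-17)]); hold(.5)
look('5')
for n in('scene','top'):
    p,d,K,T=load('scene5') if n=='scene' else (save('top','top5') and load('top5'))
    P=pts(d,K,T); h=cv2.cvtColor(p,cv2.COLOR_RGB2HSV)
    m=(np.hypot(P[...,0]-.58,P[...,1]+.0395)<.03)&(P[...,2]>.1)&(P[...,2]<.15)&(d>0)&(h[...,1]>80)
    if m.sum(): print(n,m.sum(),P[m].mean(0).round(4),np.percentile(P[m][:,2],[2,98]).round(4))
p=load('scene5')[0][235:315,180:260];q=load('top5')[0][160:240,340:420]
cv2.imwrite('pics/l5.png',np.clip(np.hstack([cv2.resize(i,(400,400),interpolation=2) for i in(p,q)])*1.4,0,255).astype(np.uint8)[...,::-1])
E
```

```text
[0.  0.  0.6] [ 0.5812 -0.0395  0.1005]
scene crop origin 199 230 x7
wrist crop origin 332 1 x7
[0.45005192 0.0999172  0.29992981] [0.09820031 0.76840173 0.39387089] 17.4167
scene 163 [ 0.5841 -0.0437  0.1175] [0.1033 0.1273]
```

View pics/l5.png

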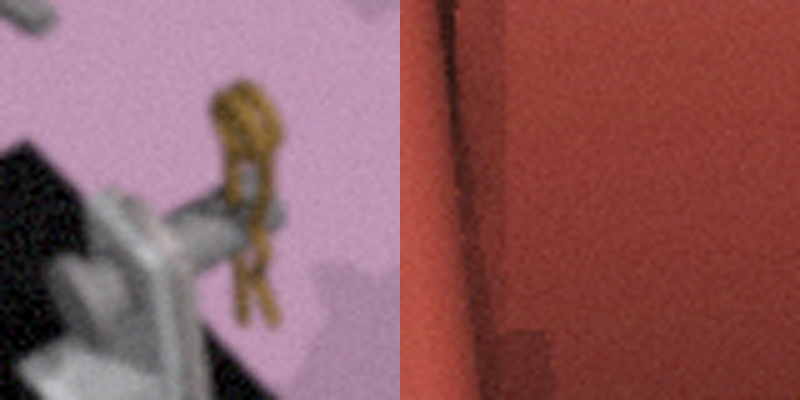

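```bash
python3 -c "
from plant import *
print(job_done())"
```

```text
the job is handed in; nothing more can be done
None
```

The brass cotter is in the pin's cross hole, snapped over and standing upright, with the gripper clear of it; I handed the job in at about 17 s, and I never moved to touch the jar, label cup or forceps. The sampled push readings peaked at only 3.5 N, below the expected 8 to 15 N, so I judged the snap from the drop in force at the right depth and the final scene picture.

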